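# Set out the slide-staining line

### The job

Set out the staining line in its order of use: in one straight row along the middle of the long steel spill tray, upright and two fingers (about 30 mm) apart, stand the fixative (green lid) at the end next to the slide box, then the red stain, then the blue stain, and the rinse (black lid) at the end next to the blue drip tray. Stand the grey drying rack in the middle of the drip tray, lengthwise in it. Leave the yellow-lidded spare jar and the timer where they are, and tip no jar over.

Things in the scene. Friction and masses are not known exactly. Their poses are not given: they have to be found in the camera images.
- fixative_lid (a point): The fixative: upright round slide-staining jar, 95 mm high, white plastic with a green screw lid and a green band round its body. Foot 48 mm across, 7 high; body 42 mm across up to 71 mm; lid 46 mm across, 24 high; about 160 g. It is held by the lid, from above. This point is on its axis, at the middle of the lid, 83 mm above its underside; z is up, its yaw means nothing.
- red_stain_lid (a point): The red stain: upright round slide-staining jar, 95 mm high, white plastic with a red screw lid and a red band round its body. Foot 48 mm across, 7 high; body 42 mm across up to 71 mm; lid 46 mm across, 24 high; about 160 g. It is held by the lid, from above. This point is on its axis, at the middle of the lid, 83 mm above its underside; z is up, its yaw means nothing.
- blue_stain_lid (a point): The blue stain: upright round slide-staining jar, 95 mm high, white plastic with a blue screw lid and a blue band round its body. Foot 48 mm across, 7 high; body 42 mm across up to 71 mm; lid 46 mm across, 24 high; about 160 g. It is held by the lid, from above. This point is on its axis, at the middle of the lid, 83 mm above its underside; z is up, its yaw means nothing.
- rinse_lid (a point): The rinse: upright round slide-staining jar, 95 mm high, white plastic with a black screw lid and a black band round its body. Foot 48 mm across, 7 high; body 42 mm across up to 71 mm; lid 46 mm across, 24 high; about 160 g. It is held by the lid, from above. This point is on its axis, at the middle of the lid, 83 mm above its underside; z is up, its yaw means nothing.
- drying_rack_bar (a point): Slide drying rack, grey plastic, 86 long, 38 wide, 56 mm high, 70 g: ribbed base (ribs up to 16 mm), two end plates and a lengthwise carrying bar on top, gripped from above across its width. Bar 12 mm wide, 12 high, free beneath, 76 mm clear between end plates. This point: middle of the bar, 50 mm above the underside, over the base's middle; x along the length, z up; either way round is the same.
- spill_tray: The spill tray, fixed: a shallow steel tray 316 mm long and 100 mm wide, rim 12 mm high, walls and floor 3 mm thick, so the jars stand 3 mm above the bench. Origin at its middle on the bench; y is along its length, x across it, z up.
- slide_box: The slide box, fixed: an open grey box with glass slides standing on edge in it, 97 mm along its x, 83 mm along its y, 34 mm high. It stands at one short end of the spill tray (which end changes), nearly in line with it and turned like it. Origin at its middle on the bench.
- drip_tray: The drip tray, fixed: a shallow blue plastic tray, 120 mm along its x (its length), 84 mm along its y, rim 10 mm high, walls and floor 3 mm thick. It stands at the other short end of the spill tray, nearly in line with it and turned like it, so the rack stands across the line of the row. Origin at its middle on the bench.
- spare_lid (a point): The spare jar, not part of this line, to be left alone: upright round slide-staining jar, 95 mm high, white plastic with a yellow screw lid and a yellow band round its body. Foot 48 mm across, 7 high; body 42 mm across up to 71 mm; lid 46 mm across, 24 high; about 160 g. It is held by the lid, from above. This point is on its axis, at the middle of the lid, 83 mm above its underside; z is up, its yaw means nothing.
- timer: The timer, to be left alone: a flat white box 62 x 66 mm and 15 mm high with a dark-framed display and three buttons, lying on the bench to one side. Origin at the middle of its underside.

How it is judged:
At the end, for the whole second after the job is handed in: Jars upright, at rest in the spill tray, within 15 mm of its centre line, ordered green, red, blue, black; neighbours' axes 61-95 mm apart, end jars 68-110 mm from the middle of slide box (green) and drip tray (black). Rack in the drip tray within 15 mm of its middle, 0.2 rad of its length, at rest (x of fixative_lid in the frame of spill_tray between -0.015 and 0.015 m and height (world z) of each of fixative_lid, red_stain_lid, blue_stain_lid, rinse_lid below 0.0915 m and angle between each of fixative_lid, red_stain_lid, blue_stain_lid, rinse_lid, drying_rack_bar's own z axis and vertical below 0.08 rad and linear speed of each of fixative, red_stain, blue_stain, rinse, drying_rack below 0.02 m/s and x of red_stain_lid in the frame of spill_tray between -0.015 and 0.015 m and x of blue_stain_lid in the frame of spill_tray between -0.015 and 0.015 m and x of rinse_lid in the frame of spill_tray between -0.015 and 0.015 m and horizontal distance between fixative_lid and red_stain_lid between 0.061 and 0.095 m and horizontal distance between red_stain_lid and blue_stain_lid between 0.061 and 0.095 m and horizontal distance between blue_stain_lid and rinse_lid between 0.061 and 0.095 m and horizontal distance between fixative_lid and slide_box between 0.068 and 0.11 m and horizontal distance between rinse_lid and drip_tray between 0.068 and 0.11 m and horizontal distance between drying_rack_bar and drip_tray below 0.015 m and height (world z) of drying_rack_bar below 0.058 m and angle between the x axis of drying_rack_bar and the x axis of drip_tray, either way round below 0.2 rad); the robot touches nothing.
It fails at once if a jar is tipped over (angle between any of fixative_lid, red_stain_lid, blue_stain_lid, rinse_lid, spare_lid's own z axis and vertical above 0.7 rad).
It fails at once if the spare jar is moved by more than 30 mm (distance of spare_lid from where it was at the start of the episode above 0.03 m).
It fails at once if the timer is moved by more than 30 mm (distance of timer from where it was at the start of the episode above 0.03 m).
It also fails if it takes over 120 s, if anything falls off the work surface, if the arm or the gripper's body presses on something with over 40 N, if the wrist force passes 120 N, or if a joint passes its speed limit or range.

### The arm

A 6-joint arm with a two-finger parallel gripper is mounted at the origin on the work surface. World frame = base frame: x ahead of the robot, y to its left, z up, the work surface at z = 0. Lengths are in m, angles in rad, forces in N, time in s.
With the tool pointing down it reaches from about 0.35 to 0.775 m from the base axis. Payload 5.5 kg.
Tool frame: the origin (TCP) lies midway between the tips of the shut fingers; the grasp point (between the pads) lies 19 mm behind it; z points along the fingers, y is the direction in which the jaws open and shut (so a half turn about z gives the same grasp; the last joint's range is limited). The gripper opens to 85 mm and grips with 20 to 120 N. Pads are 22 mm wide; open, the fingers measure 114 mm over their backs; the gripper's body (76 mm by 85 mm) begins 54 mm behind the grasp point. The pads swing forward as they close: fully open they stand 13 mm farther back than shut.
Start: joints at [0.993, 0.313, 0.046, 1.304, 0, 1.431], TCP at [0.244, 0.521, 0.231] pointing down, gripper open.
Joint ranges: [-2.76, 2.76], [-0.86, 1.69], [-1.03, 1.26], [-2.2, 2.34], [-1.47, 1.5], [-3.14, 3.14]. Speed limits (rad/s): [2.57, 2.57, 3.14, 3.14, 3.14, 3.14].

### API

Orientations are given as a rotation vector (axis times angle).
In Python, from station import read_state, camera, finish_job gives the robot as it stands.
- The arm moves only by the tool carry_out, never from a script. Its argument "series" is a list that holds one entry, the list of rows, each a list of 7 numbers: the shift along the world's x, y, z in m, then the turn, a rotation vector about the world's x, y, z in degrees, then the closure, from 0 (fully open) to 1 (shut). A call has 1 to 5 rows; each row shifts and turns the pose as measured when the row begins; what a row does not reach is not made up. A row lasts 1/8 s, in which the tool goes at most 62.5 mm and 10.7 degrees, less where a joint would pass 70% of its speed; a pose out of reach is approached as far as the arm can. A call with a gripper value outside its range is refused whole. The fingers move at their own pace and stop on an object; "grip_force" is the grip in N (left out, the last holds). Time passes only in rows, so rows that do not move let the fingers close. It gives the time, the measured TCP pose, the force and the opening at its end, in the units of the state.
- read_state(): the state, without advancing time (a new reading comes with each control period).
- camera(name): name is "side" or "top"; returns a dict with "color" (420x560x3 uint8, blue, green, red), "mtx" (3x3 intrinsics, pixels), "T" (4x4, takes a point from camera to world coordinates). Camera axes: x right, y down, z forward; pixel columns grow to the right and rows downward; lengths in m; the calibration is good to about 2 mm. A picture is of the moment at which its call begins. There is no depth.
- finish_job(): hands the job in, once; it reports no verdict.
The state is a dict: "time_s": time; "joint_pos": joint angles; "qvel": joint speeds; "joint_torque": joint torques, N m; "ee_pos": TCP position; "eef_rot": TCP orientation; "contact_force": force on the tool from outside, world axes, zero at the start; "wrist_torque": the same for the moment, N m; "gripper_width": opening from 0.0 (shut) to 1.0 (fully open).
Only numpy, scipy, OpenCV 4.12 (cv2) and the standard library are available. Lean on these libraries where they do the work, as an engineer would, in place of code of your own. Each camera call takes 0.05 s, during which the arm holds its last target.

## Working session

There is one attempt and no reset: what is moved stays moved. The work goes in short steps, Python scripts to look and compute and a tool call to move; the robot and the scene stay as the last step left them, time stands still between calls to the robot, and variables do not carry over. Pictures are saved under pics/ and viewed, and the job is handed in when it is done.

Besides the shell and the picture viewer there is one more tool, called after "Request:" as name([rows], argument=value, ...), one row to a line, values as JSON. carry_out: Moves the arm, as the interface text tells. Its arguments: {"type":"object","properties":{"series":{"type":"array","items":{"type":"array","items":{"type":"array","items":{"type":"number"}}}},"grip_force":{"type":"number"}},"required":["series"]}

```bash
mkdir -p pics
python3 - <<'E'
from station import *
import cv2
s=read_state();print({k:(v if not hasattr(v,'tolist') else v.tolist()) for k,v in s.items()})
for n in('top','side'):
    c=camera(n);cv2.imwrite(f'pics/{n}0.png',c['color']);print(c['mtx'],c['T'])
E
```

```text
{'time_s': 0.0, 'joint_pos': [0.9933875979576909, 0.3139850236307615, 0.044998776884038964, 1.303591478119248, -3.604983229680454e-06, 1.4312176049619485], 'qvel': [0.0011016948633909534, 0.0009370505081059359, 0.0012427510069440975, -4.2642193322429994e-05, 0.00027440398669162375, -0.0009268232816497665], 'joint_torque': [-0.00012660992979363073, -48.06363344192505, 29.852859377861023, 0.01958400069270283, -0.00024394724277954083, -3.1607746819872773e-06], 'ee_pos': [0.24351000434703615, 0.5203419767444593, 0.23042570661014483], 'eef_rot': [-0.6821264698207086, -3.0660064307293884, 0.002621788709861886], 'contact_force': [-0.04544931772643438, 0.932749267790195, 0.09464211481518464], 'wrist_torque': [0.01890737161957214, 0.0159411514916463, 0.025593110926271073], 'gripper_width': 1.00185541643583}
[[397.02326391   0.         276.33472178]
 [  0.         397.02326391 206.21259114]
 [  0.           0.           1.        ]] [[ 0.00975992 -0.98710288  0.15978938  0.38327926]
 [-0.99979104 -0.00676263  0.01929085 -0.00312145]
 [-0.01796146 -0.15994427 -0.98696262  1.03246108]
 [ 0.          0.          0.          1.        ]]
[[487.38156288   0.         280.71139311]
 [  0.         487.38156288 211.17150121]
 [  0.           0.           1.        ]] [[ 0.77337421 -0.36156852  0.52073077 -0.13030085]
 [-0.63394081 -0.43671246  0.63827993 -0.7857548 ]
 [-0.00337231 -0.82374173 -0.5669552   0.79484583]
 [ 0.          0.          0.          1.        ]]
```

View pics/top0.png

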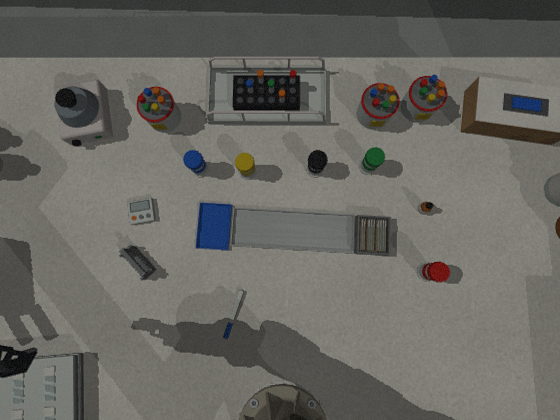

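View pics/side0.png

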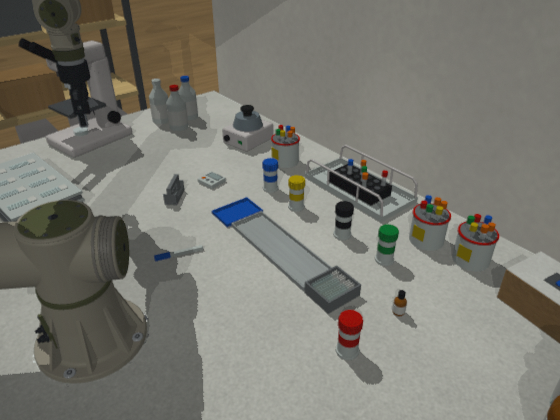

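The top view shows the drip tray at (214,226), the spill tray running to the slide box at (374,235), and the jars: blue (195,160), yellow (245,163), black (317,160), green (373,158), red (436,271). The rack is at (137,262) and the timer at (140,210). I'll measure these next.

```bash
cat > h.py <<'E'
from station import *
import cv2, numpy as np
def ray(c,u,v,z):
    K,T=c['mtx'],c['T']; d=T[:3,:3]@np.linalg.solve(K,[u,v,1.]); o=T[:3,3]
    return (o+d*(z-o[2])/d[2])
def proj(c,p):
    q=np.linalg.inv(c['T'])@np.r_[p,1]; q=c['mtx']@q[:3]; return q[:2]/q[2]
def masks(img):
    h=cv2.cvtColor(img,cv2.COLOR_BGR2HSV); H,S,V=cv2.split(h)
    return dict(green=(H>50)&(H<85)&(S>120)&(V>40), red=((H<6)|(H>174))&(S>150)&(V>70),
      blue=(H>100)&(H<125)&(S>150)&(V>50), yellow=(H>20)&(H<32)&(S>150)&(V>70), black=(V<45))
def comps(m,amin=60):
    n,l,st,ce=cv2.connectedComponentsWithStats(m.astype(np.uint8))
    return [(st[i].tolist(),ce[i].round(1).tolist()) for i in range(1,n) if st[i][4]>amin]
E
python3 - <<'E'
from h import *
for n in('top','side'):
    c=camera(n);im=c['color']
    for k,m in masks(im).items():
        print(n,k)
        for st,ce in comps(m):
            if n=='top' and not(110<ce[1]<300 and 100<ce[0]<460):continue
            if n=='side' and not(150<ce[0]<460 and 140<ce[1]): continue
            print(st,ce,ray(c,*ce,0.083).round(4) )
c=camera('top');im=c['color']
a=cv2.resize(im[190:285,110:250],None,fx=5,fy=5,interpolation=cv2.INTER_CUBIC);cv2.imwrite('pics/a.png',a)
a=cv2.resize(im[195:265,190:400],None,fx=3.8,fy=3.8,interpolation=cv2.INTER_CUBIC);cv2.imwrite('pics/b.png',a)
E
```

```text
top green
[365, 148, 19, 19, 286] [374.2, 156.7] [ 0.6621 -0.2243  0.083 ]
top red
[137, 93, 31, 29, 115] [147.4, 110.3] [0.7813 0.345  0.083 ]
[427, 262, 23, 20, 344] [438.4, 271.4] [ 0.3849 -0.3659  0.083 ]
top blue
[183, 150, 20, 20, 275] [192.7, 159.4] [0.6532 0.224  0.083 ]
[196, 203, 36, 47, 1447] [213.4, 225.8] [0.4881 0.1667 0.083 ]
top yellow
[235, 153, 19, 20, 267] [244.0, 161.7] [0.6479 0.0965 0.083 ]
top black
[308, 150, 19, 24, 336] [316.9, 160.9] [ 0.6508 -0.0834  0.083 ]
[124, 246, 32, 33, 202] [140.0, 259.0] [0.4072 0.3396 0.083 ]
side green
[379, 225, 20, 17, 282] [388.1, 233.0] [ 0.6644 -0.2217  0.083 ]
[378, 245, 17, 9, 98] [385.7, 249.6] [ 0.611 -0.26   0.083]
side red
[413, 206, 38, 19, 108] [431.0, 218.5] [ 0.7942 -0.2507  0.083 ]
[339, 310, 24, 25, 490] [350.1, 321.8] [ 0.3875 -0.3622  0.083 ]
[339, 335, 20, 12, 130] [348.1, 341.9] [ 0.3489 -0.3943  0.083 ]
side blue
[263, 158, 15, 13, 167] [270.0, 164.4] [0.6554 0.2271 0.083 ]
[264, 175, 13, 7, 65] [270.3, 178.4] [0.6052 0.1623 0.083 ]
[212, 198, 50, 29, 704] [235.9, 210.8] [0.4355 0.0907 0.083 ]
[155, 253, 15, 7, 75] [162.0, 256.0] [0.2014 0.0488 0.083 ]
side yellow
[289, 175, 16, 15, 202] [296.4, 182.1] [0.6493 0.0993 0.083 ]
[290, 193, 14, 8, 76] [296.2, 196.9] [0.5985 0.0414 0.083 ]
[412, 225, 13, 16, 126] [418.0, 232.7] [ 0.7209 -0.267   0.083 ]
side black
[335, 165, 27, 19, 164] [351.2, 173.5] [0.803  0.0343 0.083 ]
[329, 172, 28, 24, 280] [342.8, 183.7] [0.7437 0.0097 0.083 ]
[367, 175, 25, 24, 267] [379.1, 187.3] [ 0.8074 -0.068   0.083 ]
[359, 188, 20, 17, 189] [367.2, 197.0] [ 0.7451 -0.0806  0.083 ]
[336, 201, 17, 16, 231] [344.1, 209.0] [ 0.6563 -0.0814  0.083 ]
[336, 220, 15, 9, 89] [342.9, 224.7] [ 0.6046 -0.1282  0.083 ]
```

View pics/a.png

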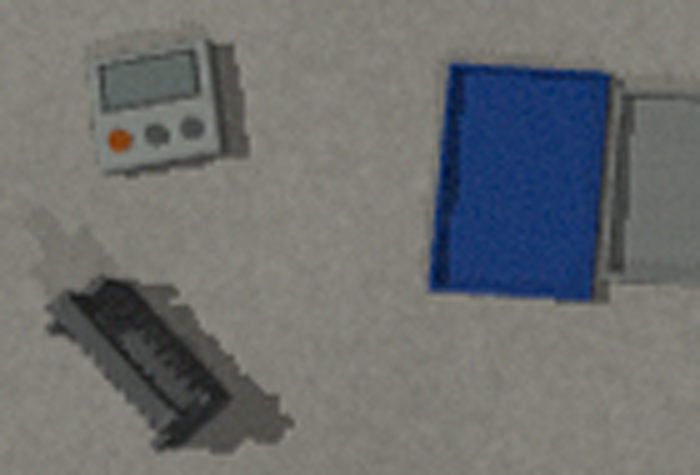

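View pics/b.png

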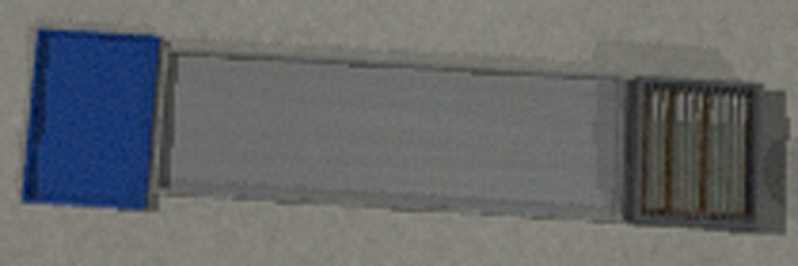

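Run:
```python
from h import *
c=camera('top');im=c['color']
m=masks(im)['blue'].astype(np.uint8);m[:195]=0;m[255:]=0
r=cv2.minAreaRect(cv2.findNonZero(m));bp=cv2.boxPoints(r)
w=np.array([ray(c,*p,.008)[:2] for p in bp]);print(r,w.round(4),w.mean(0))
def up(x0,x1,y0,y1,f,n):
    a=cv2.resize(im[y0:y1,x0:x1],None,fx=f,fy=f,interpolation=cv2.INTER_CUBIC);a=cv2.convertScaleAbs(a,alpha=1.6,beta=-40)
    for x in range(x0,x1,10): cv2.line(a,((x-x0)*f,0),((x-x0)*f,6),(0,0,255),1);cv2.putText(a,str(x),((x-x0)*f,16),0,.35,(0,0,255),1)
    for y in range(y0,y1,10): cv2.line(a,(0,(y-y0)*f),(6,(y-y0)*f),(0,0,255),1);cv2.putText(a,str(y),(8,(y-y0)*f+4),0,.35,(0,0,255),1)
    return a
a=up(190,290,195,265,8,'c');b=up(320,410,200,265,8,'d')
cv2.imwrite('pics/c.png',a);cv2.imwrite('pics/d.png',b);cv2.imwrite('pics/e.png',up(110,170,235,290,10,''))
s=camera('side')['color'][170:220,150:200];cv2.imwrite('pics/f.png',cv2.resize(s,None,fx=10,fy=10))
```

```text
((213.3275909423828, 225.56900024414062), (32.13860321044922, 45.59197235107422), 4.763641834259033) [[0.4412 0.2247]
 [0.5603 0.2198]
 [0.5537 0.1352]
 [0.4351 0.1417]] [0.4975555  0.18036178]
```

View pics/c.png

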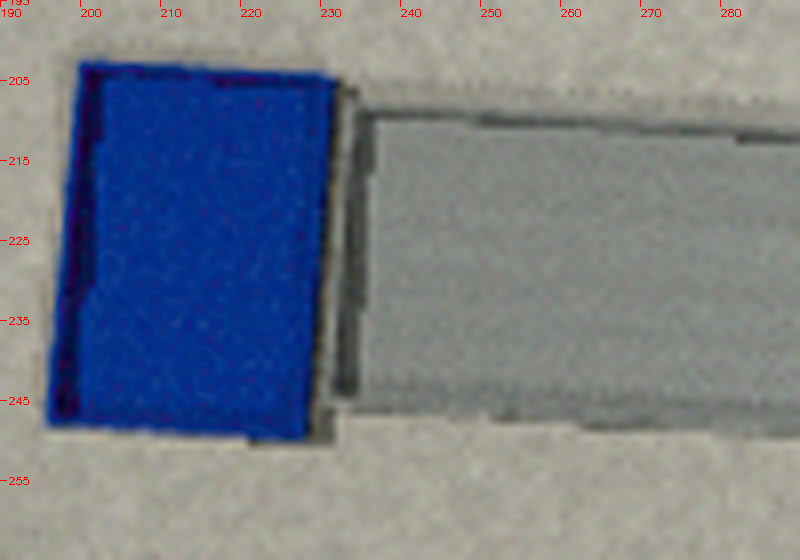

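View pics/d.png

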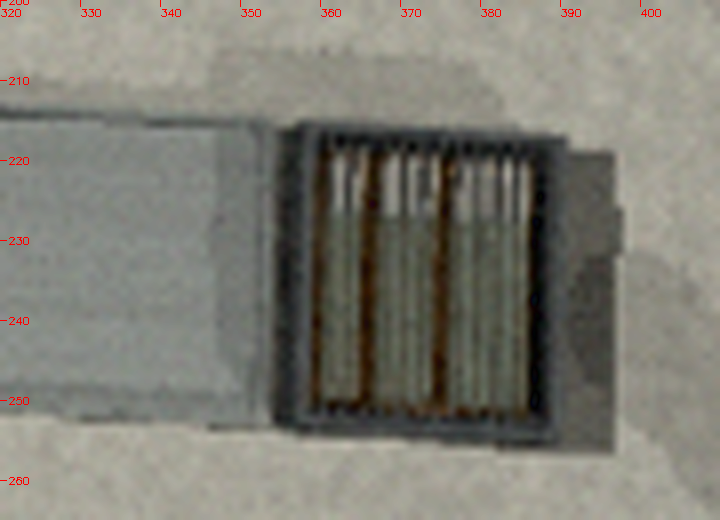

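View pics/e.png

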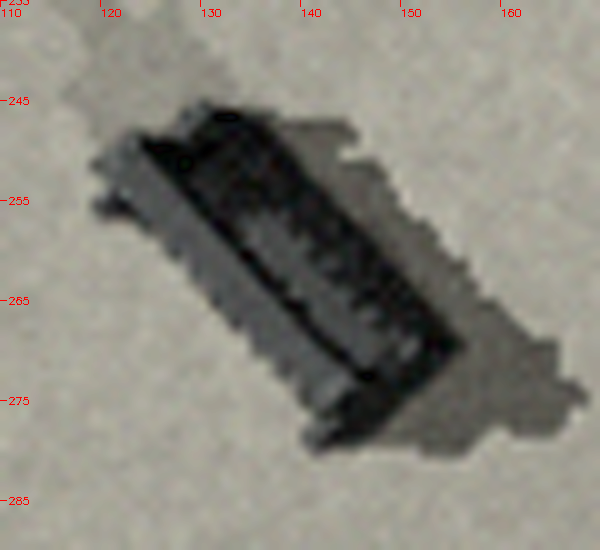

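View pics/f.png

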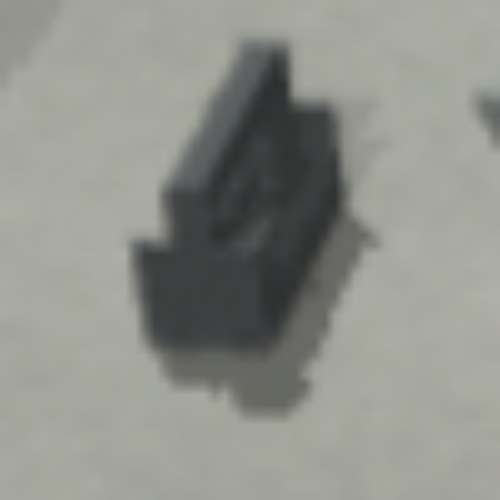

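Run:
```python
from h import *
t=camera('top');s=camera('side')
f=lambda c,u,v,z:ray(c,u,v,z)[:2].round(4)
print('side bar ctr',f(s,172.6,181.7,.056),'ends',f(s,168.5,188.9,.056),f(s,176.6,174.3,.056))
print('top bar ends',f(t,121.7,251.2,.056),f(t,143.2,274.8,.056))
print('base edge right top', f(t,155,269.3,.03), f(t,136.5,247,.03))
print('boxcorners',[f(t,*p,.034) for p in [(357.5,215.5),(390,217.3),(388.5,254.5),(355.5,252.8)]])
print('spill top rim',f(t,235.0,208.3,.012),f(t,350,215.2,.012),'bottom rim',f(t,232,246,.012),f(t,350,253.3,.012))
print('spill end left',f(t,233.5,207,.012),f(t,230.8,246,.012),)
print('spill inner', f(t,236,209,.003))
# side drip tray
m=masks(s['color'])['blue'].astype(np.uint8);m[:195]=0;m[230:]=0
cn=max(cv2.findContours(m,0,1)[0],key=cv2.contourArea);ap=cv2.approxPolyDP(cv2.convexHull(cn),3,True)[:,0];print(ap.tolist(),[f(s,*p,.010) for p in ap])
img=s['color'][195:315,205:370];cv2.imwrite('pics/g.png',cv2.resize(img,None,fx=4.8,fy=4.8,interpolation=2))
```

```text
side bar ctr [0.4006 0.3665] ends [0.3718 0.3384] [0.4311 0.3971]
top bar ends [0.4265 0.396 ] [0.3697 0.339 ]
base edge right top [0.3832 0.3192] [0.4385 0.3696]
boxcorners [array([ 0.5225, -0.1891]), array([ 0.5186, -0.2708]), array([ 0.4252, -0.2637]), array([ 0.4287, -0.182 ])]
spill top rim [0.5422 0.1245] [ 0.5263 -0.1739] bottom rim [0.4442 0.1297] [ 0.4283 -0.172 ]
spill end left [0.5456 0.1286] [0.4442 0.1328]
spill inner [0.5418 0.123 ]
[[261, 209], [229, 225], [212, 211], [244, 198]] [array([0.5541, 0.1422]), array([0.4396, 0.1364]), array([0.4406, 0.2231]), array([0.5505, 0.2202])]
```

View pics/g.png

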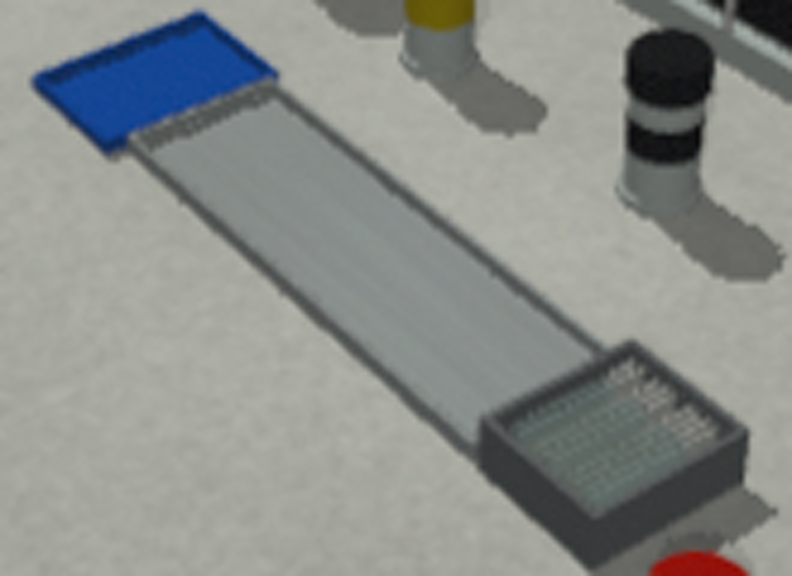

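Request:
carry_out([
  [[0.022,-0.022,-0.01,0,0,10,0],[0.022,-0.022,-0.01,0,0,10,0],[0.022,-0.022,-0.01,0,0,10,0],[0.022,-0.022,-0.01,0,0,10,0],[0.022,-0.022,-0.01,0,0,10,0]],
], grip_force=40)

```text
time_s: 1.08
ee_pos: [0.3556, 0.4099, 0.1811]
eef_rot: [-0.728, 3.055, 0.005]
contact_force: [-0.0, -0.1, 0.1]
gripper_width: 1.0
```

Request:
carry_out([
  [[0.022,-0.0215,-0.03,0,0,9,0],[0.0225,-0.0215,-0.03,0,0,9,0],[0,0,-0.02,0,0,0,0],[0,0,0,0,0,0,0]],
])

```text
time_s: 1.58
ee_pos: [0.4033, 0.3637, 0.0991]
eef_rot: [-1.209, 2.898, 0.007]
contact_force: [-0.2, 0.3, -0.3]
gripper_width: 1.003
```

```bash
cat >> h.py <<'E'
def st():
    s=read_state();r=s['eef_rot'];from scipy.spatial.transform import Rotation as R
    M=R.from_rotvec(r).as_matrix();print(s['time_s'],np.round(s['ee_pos'],4),'yaw',np.degrees(np.arctan2(M[1,1],M[0,1])).round(1),'z',M[:,2].round(3),'q',np.round(s['joint_pos'],2),'w',s['gripper_width'],np.round(s['contact_force'],1))
E
python3 - <<'E'
from h import *
st()
t=camera('top')['color'][200:320,80:240];s=camera('side')['color'][120:240,100:260]
cv2.imwrite('pics/h.png',np.hstack([cv2.resize(x,None,fx=2.5,fy=2.5,interpolation=2) for x in(t,s)]))
E
```

```text
1.575 [0.4033 0.3637 0.0991] yaw 135.3 z [ 0.     0.005 -1.   ] q [ 0.58  0.33 -0.27  0.97  0.   -0.21] w 1.0028248143257856 [-0.2  0.3 -0.3]
```

View pics/h.png

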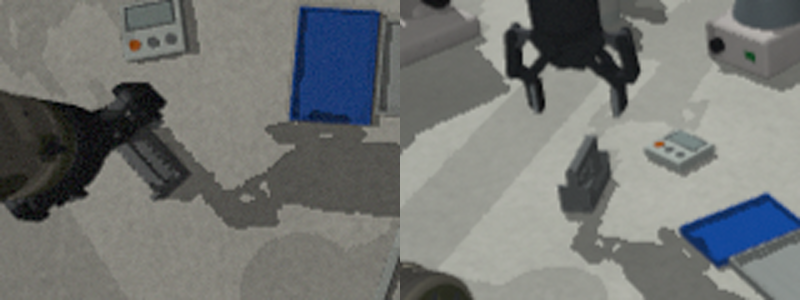

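Request:
carry_out([
  [[-0.003,0.003,-0.025,0,0,0,0],[0,0,-0.022,0,0,0,0],[0,0,-0.017,0,0,0,0],[0,0,-0.003,0,0,0,0],[0,0,0,0,0,0,0.3]],
])

```text
time_s: 2.3
ee_pos: [0.4045, 0.3734, 0.04]
eef_rot: [-1.209, 2.88, 0.012]
contact_force: [0.5, 0.9, 0.3]
gripper_width: 0.818
```

```bash
python3 -c "
from h import *
st()"
```

```text
2.3 [0.4045 0.3734 0.04  ] yaw 135.6 z [ 0.014  0.014 -1.   ] q [ 0.6   0.38 -0.35  0.82  0.   -0.2 ] w 0.8183066767257027 [0.5 0.9 0.3]
```

Request:
carry_out([
  [[-0.0045,-0.0065,-0.007,-0.8,0.8,0,0.3],[0,0,0,0,0,0,0.3],[0,0,0,0,0,0,0.3]],
])

```text
time_s: 2.68
ee_pos: [0.4008, 0.3674, 0.0347]
eef_rot: [-1.216, 2.894, 0.001]
contact_force: [0.2, -0.3, 0.7]
gripper_width: 0.698
```

```bash
python3 -c "
from h import *
st()"
```

```text
2.675 [0.4008 0.3674 0.0347] yaw 135.6 z [ 0.002  0.001 -1.   ] q [ 0.59  0.39 -0.35  0.82 -0.   -0.2 ] w 0.6975491402834327 [ 0.2 -0.3  0.7]
```

Good. Close on the bar.

Request:
carry_out([
  [[0,0,-0.002,0,0,0,0.7],[0,0,0,0,0,0,1],[0,0,0,0,0,0,1],[0,0,0,0,0,0,1],[0,0,0,0,0,0,1]],
])

```text
time_s: 3.3
ee_pos: [0.4009, 0.3674, 0.0327]
eef_rot: [-1.216, 2.894, 0.001]
contact_force: [-0.9, -0.9, 0.5]
gripper_width: 0.13
```

Request:
carry_out([
  [[0,0,0,0,0,0,1],[0,0,0,0,0,0,1],[0,0,0.015,0,0,0,1],[0,0,0.03,0,0,0,1],[0,0,0.02,0,0,0,1]],
])

```text
time_s: 3.92
ee_pos: [0.3995, 0.3664, 0.0994]
eef_rot: [1.216, -2.895, 0.001]
contact_force: [-0.2, 0.6, -1.0]
gripper_width: 0.135
```

Run:
```python
from h import *
st()
t=camera('top')['color'][200:320,80:240];s=camera('side')['color'][120:240,100:260]
cv2.imwrite('pics/i.png',np.hstack([cv2.resize(x,None,fx=2.5,fy=2.5,interpolation=2) for x in(t,s)]))
```

```text
3.925 [0.3995 0.3664 0.0994] yaw 135.6 z [-0.001 -0.001 -1.   ] q [ 0.59  0.33 -0.27  0.98 -0.   -0.2 ] w 0.13455331402919693 [-0.2  0.6 -1. ]
```

View pics/i.png

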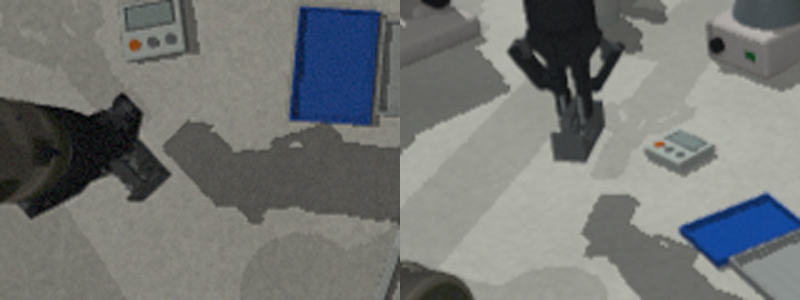

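Request:
carry_out([
  [[0.019,-0.035,0,0,0,-9.5,1],[0.019,-0.035,0,0,0,-9.5,1],[0.019,-0.035,0,0,0,-9.5,1],[0.019,-0.035,0,0,0,-9.5,1],[0.01,-0.02,0,0,0,-9.5,1]],
])

```text
time_s: 4.65
ee_pos: [0.4875, 0.2042, 0.0997]
eef_rot: [0.087, 3.137, -0.001]
contact_force: [-0.8, 0.3, -0.4]
gripper_width: 0.13
```

Request:
carry_out([
  [[0,0,0,0,0,0,1],[0,0,0,0,0,0,1]],
])

```text
time_s: 4.9
ee_pos: [0.4874, 0.2031, 0.0989]
eef_rot: [0.087, 3.139, -0.001]
contact_force: [0.9, -0.1, -1.2]
gripper_width: 0.133
```

```bash
python3 -c "
from h import *
st()"
```

```text
4.9 [0.4874 0.2031 0.0989] yaw 86.8 z [ 0.002 -0.001 -1.   ] q [ 0.24  0.3  -0.31  0.96 -0.    0.3 ] w 0.13318737030330258 [ 0.9 -0.1 -1.2]
```

Request:
carry_out([
  [[0.01,-0.0226,0,0,0,0.5,1],[0,0,-0.02,0,0,0,1],[0,0,-0.015,0,0,0,1],[0,0,-0.01,0,0,0,1],[0,0,0,0,0,0,1]],
])

```text
time_s: 5.52
ee_pos: [0.4953, 0.1842, 0.0521]
eef_rot: [0.052, 3.14, 0.0]
contact_force: [-1.0, 0.3, -0.7]
gripper_width: 0.131
```

Run:
```python
from h import *
st()
t=camera('top')['color'][180:280,160:320];s=camera('side')['color'][140:240,180:340]
cv2.imwrite('pics/j.png',np.hstack([cv2.resize(x,None,fx=2.5,fy=2.5,interpolation=2) for x in(t,s)]))
```

```text
5.525 [0.4953 0.1842 0.0521] yaw 88.1 z [ 0.001  0.    -1.   ] q [ 0.2   0.35 -0.37  0.85 -0.    0.24] w 0.13072390334730935 [-1.   0.3 -0.7]
```

View pics/j.png

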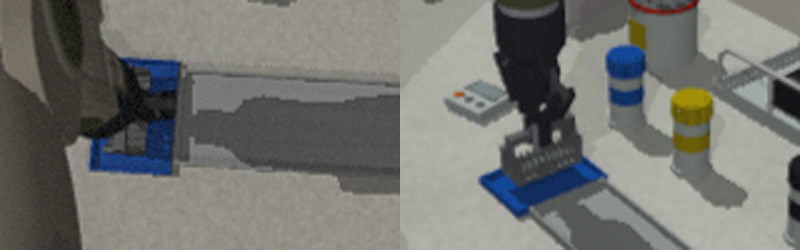

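Request:
carry_out([
  [[-0.001,-0.0037,-0.006,0,0,-0.6,1],[0,0,-0.006,0,0,0,1],[0,0,-0.003,0,0,0,1],[0,0,0,0,0,0,1]],
])

```text
time_s: 6.12
ee_pos: [0.4961, 0.1803, 0.0381]
eef_rot: [0.071, 3.136, 0.001]
contact_force: [-0.3, -0.3, -1.1]
gripper_width: 0.129
```

Run:
```python
from h import *
st()
t=camera('top')['color'][190:260,180:260];s=camera('side')['color'][170:240,195:275]
cv2.imwrite('pics/k.png',np.hstack([cv2.resize(x,None,fx=5,fy=5,interpolation=2) for x in(t,s)]))
```

```text
6.125 [0.4961 0.1803 0.0381] yaw 87.4 z [ 0.005  0.001 -1.   ] q [ 0.2   0.36 -0.39  0.81 -0.    0.24] w 0.12920686387237443 [-0.3 -0.3 -1.1]
```

View pics/k.png

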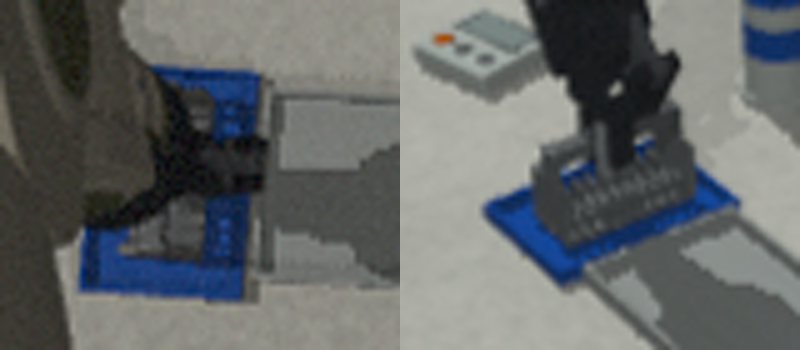

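Run:
```python
from h import *
s=camera('side');t=camera('top')
a=ray(s,229.2,219.8,.005)[:2];b=ray(s,253.6,210,.005)[:2];print(a,b,(a+b)/2,np.linalg.norm(a-b))
print(ray(t,222,206.5,.05),ray(t,220,243,.03))
```

```text
[0.4576056  0.16223845] [0.53898464 0.15765287] [0.49829512 0.15994566] 0.0815081263505252
[0.54067245 0.15264883 0.05      ] [0.45043691 0.1579243  0.03      ]
```

Request:
carry_out([
  [[0,0,-0.0025,0,0.2,0,1],[0,0,0,0,0,0,0.5],[0,0,0,0,0,0,0],[0,0,0,0,0,0,0],[0,0,0.03,0,0,0,0]],
])

```text
time_s: 6.95
ee_pos: [0.495, 0.1803, 0.0648]
eef_rot: [-0.07, -3.139, -0.0]
contact_force: [0.6, -0.4, -0.7]
gripper_width: 0.963
```

Request:
carry_out([
  [[0,0,0.04,0,0,0,0],[0,0,0.05,0,0,0,0],[0.02,0.01,0.02,0,0,-10,0],[0.03,0.01,0.0,0,0,-10,0],[0.03,0.01,0,0,0,-10,0]],
])

```text
time_s: 7.58
ee_pos: [0.5762, 0.2109, 0.1825]
eef_rot: [0.904, 3.005, 0.006]
contact_force: [0.9, -0.6, 0.3]
gripper_width: 0.999
```

Run:
```python
from h import *
st()
t=camera('top')['color'][140:260,160:320];s=camera('side')['color'][130:250,180:340]
cv2.imwrite('pics/l.png',np.hstack([cv2.resize(x,None,fx=2.5,fy=2.5,interpolation=2) for x in(t,s)]))
```

```text
7.575 [0.5762 0.2109 0.1825] yaw 56.5 z [ 0.004  0.003 -1.   ] q [0.22 0.4  0.05 1.22 0.   0.8 ] w 0.9990647656787663 [ 0.9 -0.6  0.3]
```

View pics/l.png

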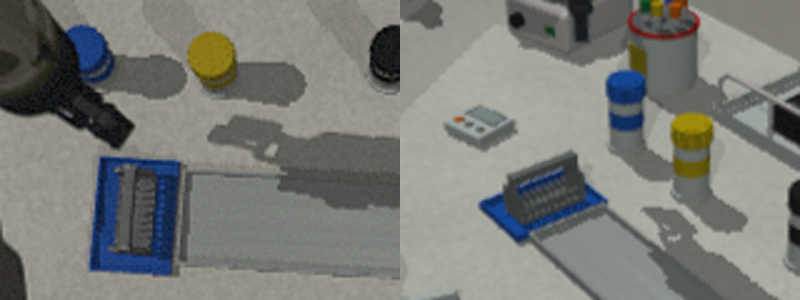

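Request:
carry_out([
  [[0.026,0.005,-0.01,0,0,-10,0],[0.026,0.005,-0.01,0,0,-10,0],[0.024,0.004,-0.01,0,0,-10,0],[0,0,-0.01,0,0,-6,0],[0,0,0,0,0,0,0]],
])

```text
time_s: 8.3
ee_pos: [0.6531, 0.2249, 0.1394]
eef_rot: [1.799, 2.573, -0.001]
contact_force: [0.3, -0.4, 1.1]
gripper_width: 0.999
```

```bash
python3 -c "
from h import *
st()"
```

```text
8.3 [0.6531 0.2249 0.1394] yaw 20.1 z [ 0.001 -0.002 -1.   ] q [ 0.22  0.58  0.22  1.22 -0.    1.44] w 0.9988481645445662 [ 0.3 -0.4  1.1]
```

Request:
carry_out([
  [[0.001,0.0005,-0.02,0,0,0,0],[0,0,-0.02,0,0,0,0],[0,0,-0.016,0,0,0,0],[0,0,-0.01,0,0,0,0],[0,0,0,0,0,0,0]],
])

```text
time_s: 8.93
ee_pos: [0.6529, 0.2252, 0.0743]
eef_rot: [1.783, 2.582, 0.001]
contact_force: [0.2, 0.1, 0.0]
gripper_width: 0.998
```

Run:
```python
from h import *
st()
t=camera('top')['color'][110:230,130:290];s=camera('side')['color'][100:220,200:360]
cv2.imwrite('pics/m.png',np.hstack([cv2.resize(x,None,fx=2.5,fy=2.5,interpolation=2) for x in(t,s)]))
```

```text
8.925 [0.6529 0.2252 0.0743] yaw 20.7 z [ 0.003 -0.001 -1.   ] q [ 0.22  0.61  0.12  1.08 -0.    1.43] w 0.9976240999688211 [0.2 0.1 0. ]
```

View pics/m.png

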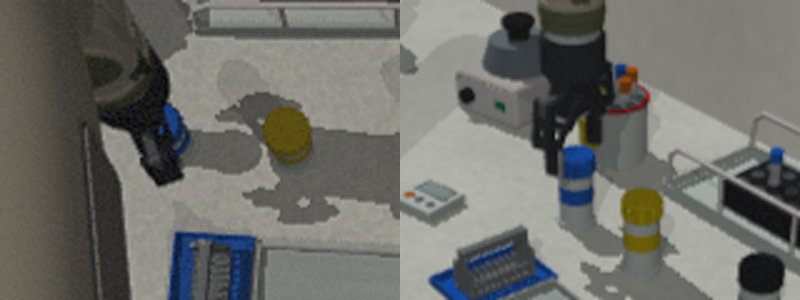

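Request:
carry_out([
  [[0.001,0,-0.008,0,0,0,0],[0,0,0,0,0,0,0.6],[0,0,0,0,0,0,1],[0,0,0,0,0,0,1],[0,0,0,0,0,0,1]],
])

```text
time_s: 9.65
ee_pos: [0.656, 0.2256, 0.0688]
eef_rot: [1.781, 2.58, 0.007]
contact_force: [-0.0, -0.9, -1.2]
gripper_width: 0.526
```

```bash
python3 -c "
from h import *
st()"
```

```text
9.65 [0.656  0.2256 0.0688] yaw 20.7 z [ 0.008 -0.    -1.   ] q [ 0.22  0.62  0.12  1.06 -0.    1.43] w 0.5263884174793022 [-0.  -0.9 -1.2]
```

Request:
carry_out([
  [[0,0,0,0,0,0,0.2],[-0.001,0,0,0,0.4,0,0.2],[-0.001,0,-0.005,0,0,0,0.2],[0,0,-0.004,0,0,0,0.2],[0,0,0,0,0,0,1]],
])

```text
time_s: 10.28
ee_pos: [0.6538, 0.2256, 0.059]
eef_rot: [1.785, 2.585, -0.0]
contact_force: [0.4, -0.1, -0.1]
gripper_width: 0.6
```

Request:
carry_out([
  [[0,0,0,0,0,0,1],[0,0,0,0,0,0,1],[0,0,0,0,0,0,1]],
])

```text
time_s: 10.65
ee_pos: [0.654, 0.2257, 0.0593]
eef_rot: [1.785, 2.584, 0.0]
contact_force: [0.4, 0.6, -0.2]
gripper_width: 0.529
```

```bash
python3 -c "
from h import *
st()"
```

```text
10.65 [0.654  0.2257 0.0593] yaw 20.8 z [ 0.001 -0.    -1.   ] q [ 0.22  0.62  0.11  1.05 -0.    1.43] w 0.5288688974537863 [ 0.4  0.6 -0.2]
```

Request:
carry_out([
  [[0,0,0.01,0,0,0,1],[0,0,0.025,0,0,0,1],[-0.005,0,0.03,0,0,0,1],[-0.025,-0.01,0.025,0,0,-4,1],[-0.03,-0.02,0,0,0,-4,1]],
])

```text
time_s: 11.28
ee_pos: [0.5935, 0.1957, 0.1519]
eef_rot: [-1.965, -2.451, -0.0]
contact_force: [-0.5, -0.5, -1.7]
gripper_width: 0.529
```

Request:
carry_out([
  [[-0.035,-0.02,0,0,0,-5,1],[-0.035,-0.03,0,0,0,-5,1],[-0.02,-0.04,0,0,0,-5,1],[-0.01,-0.04,0,0,0,0,1],[0,-0.025,0,0,0,0,1]],
])

```text
time_s: 11.9
ee_pos: [0.488, 0.0377, 0.1558]
eef_rot: [2.273, 2.165, 0.004]
contact_force: [1.0, 1.0, -1.6]
gripper_width: 0.527
```

```bash
python3 -c "
from h import *
st()"
```

```text
11.9 [0.488  0.0377 0.1558] yaw -2.8 z [ 0.004 -0.    -1.   ] q [-0.09  0.18 -0.31  1.07  0.    1.53] w 0.5272503602383392 [ 1.   1.  -1.6]
```

Request:
carry_out([
  [[0,-0.02,-0.02,0,0,0,1],[0,0,-0.025,0,0,0,1],[0,0,-0.02,0,0,0,1],[0,0,-0.013,0,0,0,1],[0,0,0,0,0,0,1]],
])

```text
time_s: 12.52
ee_pos: [0.4892, 0.0144, 0.0798]
eef_rot: [2.274, 2.156, 0.01]
contact_force: [-0.3, 0.2, -0.7]
gripper_width: 0.531
```

```bash
python3 -c "
from h import *
st()"
```

```text
12.525 [0.4892 0.0144 0.0798] yaw -3.0 z [ 0.01  -0.001 -1.   ] q [-0.13  0.25 -0.44  0.88  0.    1.49] w 0.5310418459445018 [-0.3  0.2 -0.7]
```

Request:
carry_out([
  [[-0.002,0.0015,-0.007,0,0.5,0,1],[0,0,-0.005,0,0,0,1],[0,0,-0.002,0,0,0,1],[0,0,0,0,0,0,1]],
])

```text
time_s: 13.02
ee_pos: [0.4886, 0.0162, 0.0668]
eef_rot: [2.276, 2.16, 0.002]
contact_force: [0.6, -0.4, -2.3]
gripper_width: 0.526
```

```bash
python3 -c "
from h import *
st()"
```

```text
13.025 [0.4886 0.0162 0.0668] yaw -3.0 z [ 0.004 -0.002 -1.   ] q [-0.13  0.26 -0.45  0.85 -0.    1.49] w 0.5259408420090139 [ 0.6 -0.4 -2.3]
```

Request:
carry_out([
  [[-0.001,0,-0.003,0,0.2,0,1],[0,0,-0.0015,0,0,0,1],[0,0,0,0,0,0,1]],
])

```text
time_s: 13.4
ee_pos: [0.4878, 0.0162, 0.0623]
eef_rot: [2.277, 2.162, -0.001]
contact_force: [0.1, -0.3, -1.3]
gripper_width: 0.525
```

```bash
python3 -c "
from h import *
st()"
```

```text
13.4 [0.4878 0.0162 0.0623] yaw -3.0 z [ 0.001 -0.002 -1.   ] q [-0.13  0.27 -0.46  0.84 -0.    1.49] w 0.5249349313655522 [ 0.1 -0.3 -1.3]
```

Request:
carry_out([
  [[0,0,-0.0005,0,0,0,0.4],[0,0,0,0,0,0,0],[0,0,0.0,0,0,0,0],[0,0,0.03,0,0,0,0],[0,0,0.05,0,0,0,0]],
])

```text
time_s: 14.02
ee_pos: [0.4853, 0.0164, 0.1406]
eef_rot: [-2.276, -2.16, 0.008]
contact_force: [-0.2, -0.9, -1.1]
gripper_width: 0.994
```

Request:
carry_out([
  [[0.03,-0.02,0.01,0,0,0,0],[0.04,-0.025,0,0,0,0,0],[0.04,-0.025,0,0,0,0,0],[0.035,-0.015,0,0,0,0,0],[0,0,0,0,0,0,0]],
])

```text
time_s: 14.65
ee_pos: [0.6372, -0.0715, 0.1568]
eef_rot: [2.273, 2.161, 0.003]
contact_force: [-0.7, 0.4, 0.0]
gripper_width: 0.997
```

Run:
```python
from h import *
st()
t=camera('top')['color'][140:260,190:350];s=camera('side')['color'][150:270,210:370]
cv2.imwrite('pics/n.png',np.hstack([cv2.resize(x,None,fx=2.5,fy=2.5,interpolation=2) for x in(t,s)]))
for n in('top','side'):
    c=camera(n);im=c['color']
    for st_,ce in comps(masks(im)['blue']): print(n,st_,ray(c,*ce,.086).round(4))
```

```text
14.65 [ 0.6372 -0.0715  0.1568] yaw -2.9 z [ 0.005 -0.003 -1.   ] q [-0.24  0.47  0.09  1.19 -0.    1.39] w 0.9966109371318166 [-0.7  0.4  0. ]
top [512, 97, 30, 15, 320] [ 0.7997 -0.6046  0.086 ]
top [196, 203, 36, 47, 870] [0.4844 0.1663 0.086 ]
side [212, 204, 67, 22, 496] [0.4533 0.047  0.086 ]
side [263, 227, 16, 8, 90] [ 0.4479 -0.0369  0.086 ]
side [155, 252, 15, 9, 78] [0.2    0.0452 0.086 ]
```

View pics/n.png

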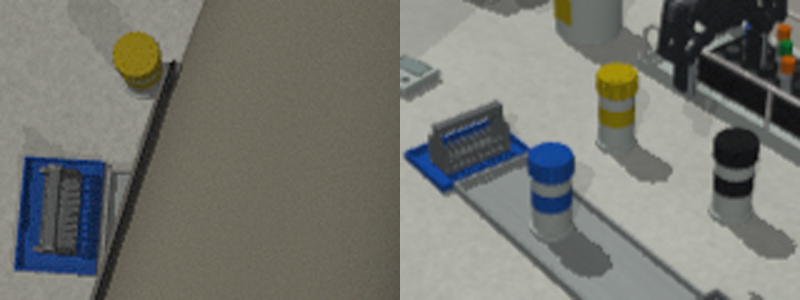

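Request:
carry_out([
  [[0.017,-0.0105,0,0,0,0,0],[0,0,-0.02,0,0,0,0],[0,0,-0.025,0,0,0,0],[0,0,-0.015,0,0,0,0],[0,0,0,0,0,0,0]],
])

```text
time_s: 15.48
ee_pos: [0.6474, -0.0765, 0.0992]
eef_rot: [2.268, 2.168, 0.002]
contact_force: [-0.4, -0.0, 0.6]
gripper_width: 1.0
```

Run:
```python
from h import *
st()
s=camera('side')['color'][130:250,270:430]
cv2.imwrite('pics/o.png',cv2.resize(s,None,fx=4,fy=4,interpolation=2))
```

```text
15.475 [ 0.6474 -0.0765  0.0992] yaw -2.6 z [ 0.004 -0.002 -1.   ] q [-0.24  0.52  0.03  1.08 -0.    1.38] w 1.0001136384872886 [-0.4 -0.   0.6]
```

View pics/o.png

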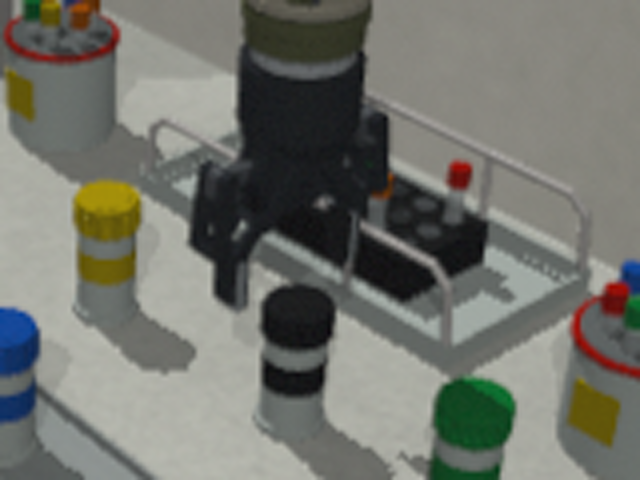

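Run:
```python
from h import *
c=camera('top')
for z in(0,.03,.06,.1): print(z,ray(c,268,124,z),ray(c,268,119,z))
```

```text
0 [0.77742222 0.04201162 0.        ] [0.79174639 0.04219959 0.        ]
0.03 [0.76596969 0.0407002  0.03      ] [0.77987765 0.04088271 0.03      ]
0.06 [0.75451716 0.03938878 0.06      ] [0.76800891 0.03956583 0.06      ]
0.1 [0.73924713 0.03764022 0.1       ] [0.75218392 0.03780998 0.1       ]
```

Request:
carry_out([
  [[0.0066,-0.0055,-0.002,0,0,0,0],[0,0,-0.015,0,0,0,0],[0,0,-0.015,0,0,0,0],[0,0,-0.006,0,0,0,0],[0,0,0,0,0,0,0]],
])

```text
time_s: 16.2
ee_pos: [0.6566, -0.0832, 0.0614]
eef_rot: [2.266, 2.164, 0.006]
contact_force: [-0.9, -0.1, 0.0]
gripper_width: 1.001
```

```bash
python3 -c "
from h import *
st()"
```

```text
16.2 [ 0.6566 -0.0832  0.0614] yaw -2.6 z [ 0.009 -0.003 -1.   ] q [-0.25  0.56  0.    1.   -0.    1.37] w 1.0006122671192956 [-0.9 -0.1  0. ]
```

Request:
carry_out([
  [[-0.0025,0.001,-0.002,-0.1,0.4,0,0.2],[0,0,0,0,0,0,0.6],[0,0,0,0,0,0,1],[0,0,0,0,0,0,1],[0,0,0,0,0,0,1]],
])

```text
time_s: 16.82
ee_pos: [0.6542, -0.082, 0.0599]
eef_rot: [2.268, 2.167, -0.003]
contact_force: [-0.3, 0.6, -1.6]
gripper_width: 0.524
```

```bash
python3 -c "
from h import *
st()"
```

```text
16.825 [ 0.6542 -0.082   0.0599] yaw -2.6 z [ 0.002 -0.005 -1.   ] q [-0.24  0.56  0.    1.01 -0.    1.37] w 0.5243820833382755 [-0.3  0.6 -1.6]
```

Request:
carry_out([
  [[0,0,0.01,0,0,0,1],[0,0,0.03,0,0,0,1],[0,0,0.045,0,0,0,1],[-0.01,0.01,0.045,0,0,0,1],[-0.025,0.03,0.015,0,0,0,1]],
])

```text
time_s: 17.45
ee_pos: [0.6177, -0.0428, 0.2085]
eef_rot: [2.273, 2.165, -0.006]
contact_force: [-0.7, 0.3, -2.2]
gripper_width: 0.528
```

Request:
carry_out([
  [[-0.03,0.04,0,0,0,0,1],[-0.035,0.04,0,0,0,0,1],[-0.035,0.035,0,0,0,0,1],[-0.025,0.02,0,0,0,0,1],[0,0,0,0,0,0,1]],
])

```text
time_s: 18.08
ee_pos: [0.4886, 0.0969, 0.2154]
eef_rot: [2.267, 2.162, 0.005]
contact_force: [0.6, 0.3, -2.1]
gripper_width: 0.525
```

```bash
python3 -c "
from h import *
st()"
```

```text
18.075 [0.4886 0.0969 0.2154] yaw -2.7 z [ 0.008 -0.004 -1.   ] q [ 0.04  0.16 -0.19  1.21 -0.    1.66] w 0.5247147063165061 [ 0.6  0.3 -2.1]
```

Request:
carry_out([
  [[0.001,-0.004,-0.03,0,0.4,0,1],[0,0,-0.035,0,0,0,1],[0,0,-0.035,0,0,0,1],[0,0,-0.02,0,0,0,1],[0,0,0,0,0,0,1]],
])

```text
time_s: 18.7
ee_pos: [0.4951, 0.0906, 0.0963]
eef_rot: [2.267, 2.158, 0.007]
contact_force: [0.0, 0.9, -2.2]
gripper_width: 0.532
```

```bash
python3 -c "
from h import *
st()"
```

```text
18.7 [0.4951 0.0906 0.0963] yaw -2.8 z [ 0.012 -0.005 -1.   ] q [ 0.02  0.25 -0.38  0.92 -0.01  1.64] w 0.532322329488473 [ 0.   0.9 -2.2]
```

Request:
carry_out([
  [[-0.004,0.0025,-0.01,-0.2,0.6,0,1],[0,0,-0.012,0,0,0,1],[0,0,-0.006,0,0,0,1],[0,0,-0.001,0,0,0,1],[0,0,0,0,0,0,1]],
])

```text
time_s: 19.32
ee_pos: [0.4938, 0.0929, 0.0682]
eef_rot: [2.269, 2.159, -0.003]
contact_force: [0.3, 0.0, -0.7]
gripper_width: 0.529
```

```bash
python3 -c "
from h import *
st()"
```

```text
19.325 [0.4938 0.0929 0.0682] yaw -2.8 z [ 0.005 -0.009 -1.   ] q [ 0.03  0.28 -0.42  0.86 -0.01  1.65] w 0.5291574277895676 [ 0.3  0.  -0.7]
```

Request:
carry_out([
  [[-0.002,0,-0.003,0.4,0.3,0,1],[0,0,-0.0015,0,0,0,1],[0,0,0,0,0,0,1]],
])

```text
time_s: 19.7
ee_pos: [0.4921, 0.0929, 0.064]
eef_rot: [2.275, 2.164, -0.0]
contact_force: [0.1, -1.1, -1.8]
gripper_width: 0.526
```

```bash
python3 -c "
from h import *
st()"
```

```text
19.7 [0.4921 0.0929 0.064 ] yaw -2.8 z [ 0.001 -0.001 -1.   ] q [ 0.03  0.29 -0.42  0.86 -0.    1.65] w 0.5255328085155637 [ 0.1 -1.1 -1.8]
```

Request:
carry_out([
  [[-0.0005,0,-0.001,0,0,0,1],[0,0,0,0,0,0,0.4],[0,0,0,0,0,0,0],[0,0,0.01,0,0,0,0],[0,0,0.05,0,0,0,0]],
])

```text
time_s: 20.32
ee_pos: [0.4893, 0.0928, 0.1221]
eef_rot: [-2.274, -2.164, 0.007]
contact_force: [0.8, 0.1, -0.8]
gripper_width: 0.997
```

Request:
carry_out([
  [[0.0,0.0,0.03,0,0,0,0],[0.02,-0.05,0,0,0,0,0],[0.03,-0.053,0,0,0,0,0],[0.03,-0.053,0,0,0,0,0],[0.03,-0.053,0,0,0,0,0]],
])

```text
time_s: 20.95
ee_pos: [0.6046, -0.1176, 0.1637]
eef_rot: [2.259, 2.171, 0.009]
contact_force: [0.9, -0.0, 0.8]
gripper_width: 0.997
```

Request:
carry_out([
  [[0.03,-0.05,0.0,0,0,0,0],[0.02,-0.03,0,0,0,0,0],[0,0,0,0,0,0,0]],
])

```text
time_s: 21.32
ee_pos: [0.6577, -0.2056, 0.1655]
eef_rot: [2.262, 2.162, 0.011]
contact_force: [-0.7, -0.1, 0.7]
gripper_width: 1.0
```

Run:
```python
from h import *
st()
t=camera('top')['color'][130:290,190:450];s=camera('side')['color'][130:290,190:450]
cv2.imwrite('pics/p.png',np.vstack([cv2.resize(x,None,fx=1.8,fy=1.8,interpolation=2) for x in(t,s)]))
```

```text
21.325 [ 0.6577 -0.2056  0.1655] yaw -2.6 z [ 0.014 -0.004 -1.   ] q [-0.42  0.55  0.25  1.25  0.    1.2 ] w 1.0002387380917637 [-0.7 -0.1  0.7]
```

View pics/p.png

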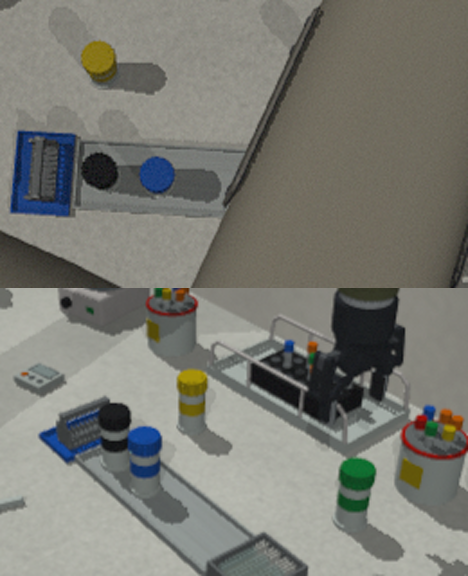

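Request:
carry_out([
  [[0.006,-0.017,0,0.2,0.8,0,0.2],[0,0,-0.025,0,0,0,0.2],[0,0,-0.025,0,0,0,0.2],[0,0,0,0,0,0,0.2]],
])

```text
time_s: 21.92
ee_pos: [0.6608, -0.2135, 0.1182]
eef_rot: [-2.26, -2.179, -0.0]
contact_force: [-0.4, 0.1, -0.5]
gripper_width: 0.798
```

Run:
```python
from h import *
st()
s=camera('side')['color'][130:270,320:500]
cv2.imwrite('pics/q.png',cv2.resize(s,None,fx=4,fy=4,interpolation=2))
```

```text
21.925 [ 0.6608 -0.2135  0.1182] yaw -2.1 z [-0.002  0.002 -1.   ] q [-0.43  0.6   0.21  1.18  0.    1.18] w 0.7979958438044791 [-0.4  0.1 -0.5]
```

View pics/q.png

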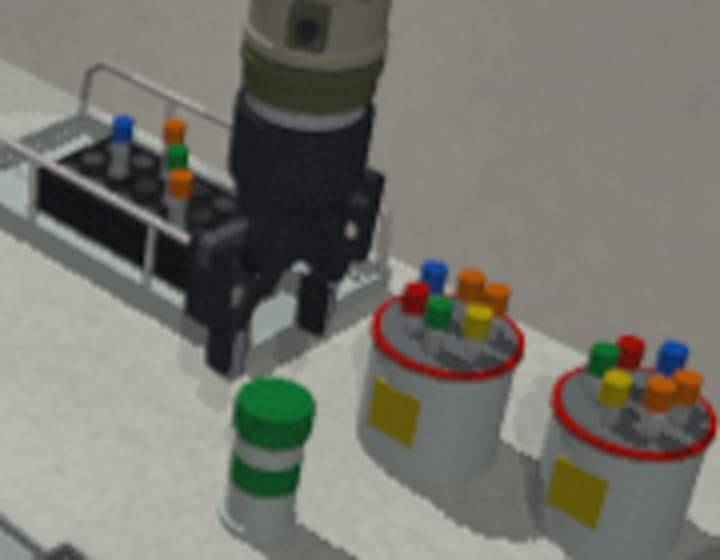

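Request:
carry_out([
  [[0.0025,-0.0105,0,0,0,0,0.2],[0,0,-0.012,0,0,0,0.2],[0,0,-0.014,0,0,0,0.2],[0,0,0,0,0,0,0.2]],
])

```text
time_s: 22.48
ee_pos: [0.6656, -0.2247, 0.0959]
eef_rot: [2.257, 2.179, 0.004]
contact_force: [0.2, 0.2, 0.4]
gripper_width: 0.798
```

```bash
python3 -c "
from h import *
st()"
```

```text
22.475 [ 0.6656 -0.2247  0.0959] yaw -2.0 z [ 0.005 -0.001 -1.   ] q [-0.44  0.62  0.19  1.14  0.    1.17] w 0.7978921971960984 [0.2 0.2 0.4]
```

Request:
carry_out([
  [[-0.003,0.002,-0.01,0,0.3,0,0.2],[0,0,-0.012,0,0,0,0.2],[0,0,-0.01,0,0,0,0.2],[0,0,-0.002,0,0,0,0.2],[0,0,0,0,0,0,0.2]],
])

```text
time_s: 23.1
ee_pos: [0.6618, -0.2222, 0.0586]
eef_rot: [-2.26, -2.181, 0.003]
contact_force: [0.4, -0.1, 0.1]
gripper_width: 0.802
```

```bash
python3 -c "
from h import *
st()"
```

```text
23.1 [ 0.6618 -0.2222  0.0586] yaw -2.0 z [-0.002 -0.001 -1.   ] q [-0.44  0.64  0.13  1.07 -0.    1.17] w 0.8021533283415109 [ 0.4 -0.1  0.1]
```

Close and lift, then carry to (0.479, -0.138).

Request:
carry_out([
  [[0.0005,0,0,0,0,0,0.7],[0,0,0,0,0,0,1],[0,0,0,0,0,0,1],[0,0,0,0,0,0,1],[0,0,0,0,0,0,1]],
])

```text
time_s: 23.72
ee_pos: [0.6628, -0.2224, 0.0593]
eef_rot: [2.26, 2.182, -0.002]
contact_force: [0.4, -0.4, -1.6]
gripper_width: 0.529
```

Request:
carry_out([
  [[0,0,0.01,0,0,0,1],[0,0,0.03,0,0,0,1],[-0.005,0,0.045,0,0,0,1],[-0.02,0.005,0.02,0,0,0,1],[-0.035,0.015,0,0,0,0,1]],
])

```text
time_s: 24.35
ee_pos: [0.6027, -0.2029, 0.1683]
eef_rot: [2.26, 2.181, -0.002]
contact_force: [-0.2, -0.0, -1.2]
gripper_width: 0.527
```

Request:
carry_out([
  [[-0.04,0.02,0,0,0,0,1],[-0.04,0.02,0,0,0,0,1],[-0.03,0.015,0,0,0,0,1],[-0.01,0.005,0,0,0,0,1],[0,0,0,0,0,0,1]],
])

```text
time_s: 24.98
ee_pos: [0.4786, -0.1411, 0.1732]
eef_rot: [2.256, 2.176, 0.002]
contact_force: [0.6, -0.0, -1.1]
gripper_width: 0.526
```

```bash
python3 -c "
from h import *
st()"
```

```text
24.975 [ 0.4786 -0.1411  0.1732] yaw -2.0 z [ 0.006 -0.005 -1.   ] q [-0.45  0.19 -0.26  1.11 -0.    1.16] w 0.5257628360095279 [ 0.6 -0.  -1.1]
```

Request:
carry_out([
  [[0,0.001,-0.025,0.2,0.3,0,1],[0,0,-0.025,0,0,0,1],[0,0,-0.025,0,0,0,1],[0,0,-0.015,0,0,0,1],[0,0,0,0,0,0,1]],
])

```text
time_s: 25.6
ee_pos: [0.4874, -0.1449, 0.0826]
eef_rot: [2.254, 2.173, 0.005]
contact_force: [-0.6, 0.3, -0.5]
gripper_width: 0.531
```

```bash
python3 -c "
from h import *
st()"
```

```text
25.6 [ 0.4874 -0.1449  0.0826] yaw -2.1 z [ 0.01  -0.006 -1.   ] q [-0.45  0.27 -0.39  0.89 -0.    1.16] w 0.530706089535027 [-0.6  0.3 -0.5]
```

Request:
carry_out([
  [[-0.009,0.0065,-0.004,0.3,0.5,0,1],[0,0,-0.005,0,0,0,1],[0,0,-0.005,0,0,0,1],[0,0,0,0,0,0,1]],
])

```text
time_s: 26.1
ee_pos: [0.4803, -0.1392, 0.0696]
eef_rot: [2.259, 2.177, 0.003]
contact_force: [-0.4, 0.0, -2.2]
gripper_width: 0.528
```

```bash
python3 -c "
from h import *
st()"
```

```text
26.1 [ 0.4803 -0.1392  0.0696] yaw -2.1 z [ 0.004 -0.002 -1.   ] q [-0.44  0.28 -0.42  0.87  0.    1.16] w 0.5278446233750397 [-0.4  0.  -2.2]
```

Request:
carry_out([
  [[-0.002,0.0015,-0.003,0.1,0.3,0,1],[0,0,-0.003,0,0,0,1],[0,0,-0.0005,0,0,0,1],[0,0,0,0,0,0,1]],
])

```text
time_s: 26.6
ee_pos: [0.4785, -0.1378, 0.0631]
eef_rot: [-2.262, -2.18, 0.001]
contact_force: [-0.3, -0.1, -2.3]
gripper_width: 0.526
```

```bash
python3 -c "
from h import *
st()"
```

```text
26.6 [ 0.4785 -0.1378  0.0631] yaw -2.1 z [-0.001 -0.    -1.   ] q [-0.44  0.29 -0.43  0.86 -0.    1.17] w 0.5262258104038126 [-0.3 -0.1 -2.3]
```

Request:
carry_out([
  [[0,0,-0.0008,0,0,0,1],[0,0,0,0,0,0,0.4],[0,0,0,0,0,0,0],[0,0,0.01,0,0,0,0],[0,0,0.05,0,0,0,0]],
])

```text
time_s: 27.22
ee_pos: [0.4766, -0.1369, 0.1216]
eef_rot: [-2.258, -2.176, 0.004]
contact_force: [0.5, -0.7, 1.0]
gripper_width: 1.001
```

Request:
carry_out([
  [[0.0,0.0,0.03,0,0,0,0],[-0.01,-0.04,0,0,0,-8,0],[-0.02,-0.045,0,0,0,-8,0],[-0.02,-0.045,0,0,0,-8,0],[-0.02,-0.045,0,0,0,-8,0]],
])

```text
time_s: 27.85
ee_pos: [0.41, -0.3159, 0.1625]
eef_rot: [2.774, 1.455, 0.004]
contact_force: [0.8, -0.1, 0.4]
gripper_width: 0.997
```

Request:
carry_out([
  [[-0.02,-0.035,-0.01,0,0,-6,0],[0,0,-0.01,0,0,0,0],[0,0,0,0,0,0,0]],
])

```text
time_s: 28.22
ee_pos: [0.3886, -0.3557, 0.1446]
eef_rot: [2.848, 1.293, 0.004]
contact_force: [1.2, 0.1, 0.7]
gripper_width: 0.998
```

Run:
```python
from h import *
st()
t=camera('top')['color'][130:290,190:480];s=camera('side')['color'][150:390,190:440]
cv2.imwrite('pics/r.png',np.hstack([cv2.resize(t,(435,240)),cv2.resize(s,(350,336))[:240]]))
cv2.imwrite('pics/r2.png',cv2.resize(s,None,fx=2.4,fy=2.4))
```

```text
28.225 [ 0.3886 -0.3557  0.1446] yaw -41.2 z [ 0.008 -0.011 -1.   ] q [-0.89  0.25 -0.25  1.05 -0.    1.4 ] w 0.997935257922407 [1.2 0.1 0.7]
```

View pics/r2.png

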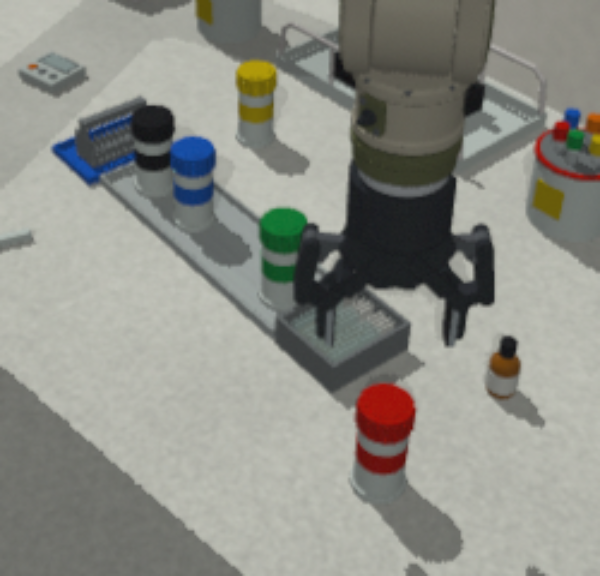

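Request:
carry_out([
  [[-0.003,-0.008,-0.005,0.6,0.5,0,0.1],[0,0,-0.02,0,0,0,0.1],[-0.001,0.001,-0.02,0,0,0,0.1],[0,0,0,0,0,0,0.1]],
])

```text
time_s: 28.82
ee_pos: [0.3877, -0.3622, 0.1006]
eef_rot: [2.852, 1.309, -0.001]
contact_force: [0.0, -0.4, 0.1]
gripper_width: 0.899
```

```bash
python3 -c "
from h import *
st()"
```

```text
28.825 [ 0.3877 -0.3622  0.1006] yaw -40.7 z [ 0.001 -0.003 -1.   ] q [-0.9   0.3  -0.3   0.96 -0.    1.38] w 0.8986756728014798 [ 0.  -0.4  0.1]
```

Request:
carry_out([
  [[-0.002,-0.002,-0.008,0.2,0.1,0,0.1],[0,0,-0.014,0,0,0,0.1],[-0.001,0.001,-0.014,0,0,0,0.1],[0,0,-0.003,0,0,0,0.1],[0,0,0,0,0,0,0.1]],
])

```text
time_s: 29.45
ee_pos: [0.3855, -0.3639, 0.0603]
eef_rot: [2.854, 1.312, -0.0]
contact_force: [-0.2, -0.1, 0.3]
gripper_width: 0.901
```

```bash
python3 -c "
from h import *
st()"
```

```text
29.45 [ 0.3855 -0.3639  0.0603] yaw -40.6 z [ 0.    -0.001 -1.   ] q [-0.91  0.34 -0.36  0.87 -0.    1.37] w 0.90112093739728 [-0.2 -0.1  0.3]
```

Request:
carry_out([
  [[0,0,-0.001,0,0,0,0.7],[0,0,0,0,0,0,1],[0,0,0,0,0,0,1],[0,0,0,0,0,0,1],[0,0,0,0,0,0,1]],
])

```text
time_s: 30.08
ee_pos: [0.3856, -0.3641, 0.0599]
eef_rot: [2.853, 1.311, -0.0]
contact_force: [0.2, 0.3, -1.9]
gripper_width: 0.527
```

Request:
carry_out([
  [[0,0,0.01,0,0,0,1],[0,0,0.03,0,0,0,1],[0,0,0.045,0,0,0,1],[0,0.0,0.045,0,0,0,1],[0,0.02,0.02,0,0,5,1]],
])

```text
time_s: 30.7
ee_pos: [0.3842, -0.3429, 0.2144]
eef_rot: [-2.793, -1.435, 0.002]
contact_force: [-0.2, -0.5, -2.6]
gripper_width: 0.525
```

```bash
python3 -c "
from h import *
st()"
```

```text
30.7 [ 0.3842 -0.3429  0.2144] yaw -35.6 z [-0.002  0.001 -1.   ] q [-0.88  0.2  -0.14  1.23 -0.    1.31] w 0.5248899139675748 [-0.2 -0.5 -2.6]
```

Request:
carry_out([
  [[0.005,0.035,0,0,0,6,1],[0.005,0.045,0,0,0,6,1],[0.01,0.045,0,0,0,6,1],[0.015,0.045,0,0,0,6,1],[0.015,0.045,0,0,0,6,1]],
])

```text
time_s: 31.32
ee_pos: [0.4356, -0.1254, 0.2214]
eef_rot: [2.308, 2.117, 0.005]
contact_force: [0.8, -0.7, -2.2]
gripper_width: 0.526
```

Request:
carry_out([
  [[0.02,0.03,0,0,0,2,1],[0.02,0.02,0,0,0,0,1],[0.01,0.005,0,0,0,0,1],[0,0,0,0,0,0,1]],
])

```text
time_s: 31.82
ee_pos: [0.4869, -0.0654, 0.2243]
eef_rot: [2.261, 2.164, 0.007]
contact_force: [0.1, -0.7, -2.1]
gripper_width: 0.526
```

```bash
python3 -c "
from h import *
st()"
```

```text
31.825 [ 0.4869 -0.0654  0.2243] yaw -2.5 z [ 0.011 -0.006 -1.   ] q [-0.3   0.14 -0.19  1.23 -0.    1.32] w 0.5263802850842324 [ 0.1 -0.7 -2.1]
```

Request:
carry_out([
  [[-0.007,0.005,-0.015,0.4,0.6,0,1],[-0.001,0,-0.015,0,0,0,1],[0,0,0,0,0,0,1]],
])

```text
time_s: 32.2
ee_pos: [0.4761, -0.0617, 0.1916]
eef_rot: [-2.27, -2.167, 0.001]
contact_force: [0.9, 0.5, -1.9]
gripper_width: 0.526
```

Run:
```python
from h import *
st()
s=camera('side')['color'][120:300,200:400]
cv2.imwrite('pics/s.png',cv2.resize(s,None,fx=3,fy=3,interpolation=2))
```

```text
32.2 [ 0.4761 -0.0617  0.1916] yaw -2.7 z [-0.003  0.002 -1.   ] q [-0.3   0.15 -0.26  1.16  0.    1.32] w 0.5256516901281164 [ 0.9  0.5 -1.9]
```

View pics/s.png

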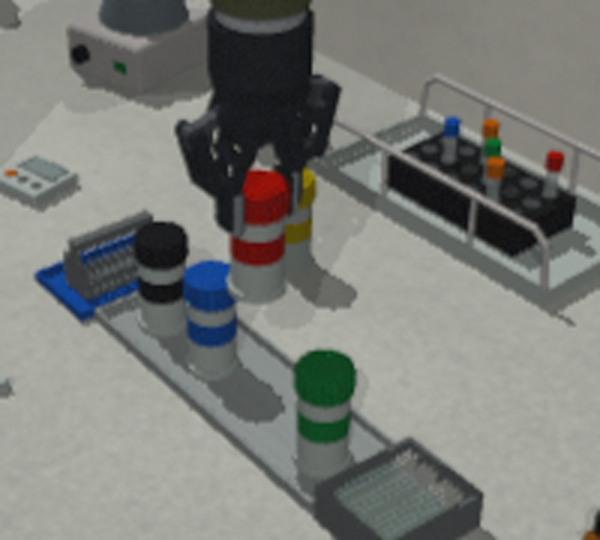

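Request:
carry_out([
  [[0.002,0.001,-0.025,0,0,0,1],[0,0.0005,-0.025,0,0,0,1],[0,0.0005,-0.02,0,0,0,1],[0,0,0,0,0,0,1]],
])

```text
time_s: 32.75
ee_pos: [0.4793, -0.0614, 0.1219]
eef_rot: [2.275, 2.166, 0.002]
contact_force: [0.1, -0.2, -2.4]
gripper_width: 0.529
```

```bash
python3 -c "
from h import *
st()"
```

```text
32.75 [ 0.4793 -0.0614  0.1219] yaw -2.8 z [ 0.001  0.001 -1.   ] q [-0.29  0.2  -0.38  0.99  0.    1.33] w 0.5293598810938036 [ 0.1 -0.2 -2.4]
```

Request:
carry_out([
  [[0.002,0.0005,-0.015,0,0,0,1],[0,0.0005,-0.02,0,0,0,1],[0,0.0,-0.014,0,0,0,1],[0,0,-0.002,0,0,0,1],[0,0,0,0,0,0,1]],
])

```text
time_s: 33.38
ee_pos: [0.4842, -0.0615, 0.0712]
eef_rot: [2.272, 2.162, 0.007]
contact_force: [-0.2, 0.4, -2.6]
gripper_width: 0.527
```

```bash
python3 -c "
from h import *
st()"
```

```text
33.375 [ 0.4842 -0.0615  0.0712] yaw -2.8 z [ 0.007 -0.001 -1.   ] q [-0.29  0.25 -0.45  0.86  0.    1.33] w 0.5265604358823093 [-0.2  0.4 -2.6]
```

Request:
carry_out([
  [[-0.001,0.0005,-0.004,0,0.4,0,1],[0,0,-0.0035,0,0,0,1],[0,0,-0.0005,0,0,0,1],[0,0,0,0,0,0,1]],
])

```text
time_s: 33.88
ee_pos: [0.4842, -0.0612, 0.064]
eef_rot: [2.274, 2.164, 0.0]
contact_force: [-1.3, -0.0, -1.0]
gripper_width: 0.529
```

```bash
python3 -c "
from h import *
st()"
```

```text
33.875 [ 0.4842 -0.0612  0.064 ] yaw -2.8 z [ 0.002 -0.002 -1.   ] q [-0.29  0.27 -0.46  0.85 -0.    1.33] w 0.5290315332070681 [-1.3 -0.  -1. ]
```

Release, rise, and clear the view.

Request:
carry_out([
  [[0,0,-0.001,0,0,0,1],[0,0,0,0,0,0,0.4],[0,0,0,0,0,0,0],[0,0,0.01,0,0,0,0],[0,0,0.05,0,0,0,0]],
])

```text
time_s: 34.5
ee_pos: [0.4821, -0.0607, 0.1224]
eef_rot: [-2.274, -2.164, 0.004]
contact_force: [1.4, -0.2, 0.0]
gripper_width: 0.999
```

Request:
carry_out([
  [[0,0,0.05,0,0,0,0],[0,0,0.05,0,0,0,0],[-0.02,0.05,0.01,0,0,8,0],[-0.03,0.055,0,0,0,10,0],[-0.03,0.055,0,0,0,10,0]],
])

```text
time_s: 35.12
ee_pos: [0.4057, 0.0991, 0.2447]
eef_rot: [1.671, 2.648, 0.012]
contact_force: [0.8, 0.6, -0.5]
gripper_width: 0.998
```

Request:
carry_out([
  [[-0.02,0.058,0,0,0,10,0],[-0.02,0.058,0,0,0,10,0],[-0.02,0.058,0,0,0,10,0],[-0.02,0.058,0,0,0,10,0],[-0.02,0.058,0,0,0,10,0]],
])

```text
time_s: 35.75
ee_pos: [0.3023, 0.395, 0.2511]
eef_rot: [0.351, 3.108, 0.032]
contact_force: [1.3, 0.0, 0.1]
gripper_width: 0.999
```

Request:
carry_out([
  [[-0.02,0.05,0,0,0,5,0],[-0.02,0.05,0,0,0,5,0],[-0.02,0.04,0,0,0,0,0],[0,0,0,0,0,0,0]],
])

```text
time_s: 36.25
ee_pos: [0.2376, 0.5433, 0.2542]
eef_rot: [0.057, 3.126, 0.041]
contact_force: [-0.6, -0.4, 0.0]
gripper_width: 0.997
```

Run:
```python
from h import *
st()
for n in('top','side'):
    c=camera(n);im=c['color'];cv2.imwrite(f'pics/z_{n}.png',im)
    for k,m in masks(im).items():
        for s_,ce in comps(m):
            p=ray(c,*ce,.086)
            if abs(p[0]-.485)<.04 and -.2<p[1]<.15 or k=='yellow': print(n,k,s_,p.round(4))
```

```text
36.25 [0.2376 0.5433 0.2542] yaw 87.9 z [ 0.015  0.026 -1.   ] q [1.02 0.32 0.11 1.33 0.   1.06] w 0.997048339493106 [-0.6 -0.4  0. ]
top green [331, 222, 21, 19, 313] [ 0.4772 -0.1394  0.086 ]
top red [299, 219, 20, 20, 294] [ 0.4826 -0.0618  0.086 ]
top blue [268, 217, 19, 20, 284] [0.487  0.0143 0.086 ]
top yellow [235, 153, 19, 19, 264] [0.6471 0.0961 0.086 ]
top black [235, 215, 21, 20, 311] [0.491  0.0902 0.086 ]
side green [298, 237, 20, 18, 304] [ 0.4802 -0.137   0.086 ]
side red [279, 221, 19, 18, 279] [ 0.4849 -0.0591  0.086 ]
side blue [261, 207, 18, 17, 254] [0.4889 0.0175 0.086 ]
side blue [263, 227, 15, 8, 88] [ 0.4475 -0.0365  0.086 ]
side yellow [289, 175, 16, 15, 202] [0.646  0.0955 0.086 ]
side yellow [290, 193, 14, 8, 77] [0.5957 0.0378 0.086 ]
side yellow [412, 225, 13, 16, 126] [ 0.7173 -0.2691  0.086 ]
side yellow [457, 244, 15, 18, 153] [ 0.7364 -0.3824  0.086 ]
side black [245, 194, 17, 16, 229] [0.4929 0.0938 0.086 ]
side black [246, 213, 15, 8, 82] [0.4517 0.0363 0.086 ]
```

View pics/z_top.png

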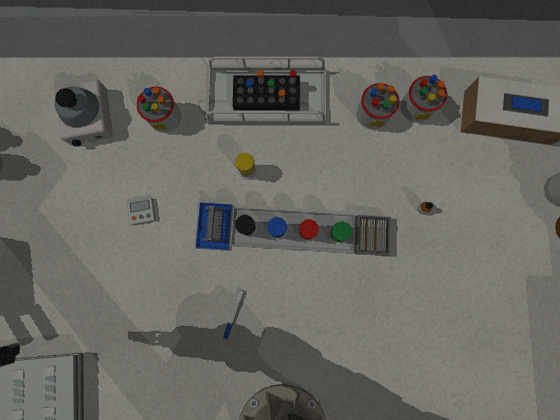

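View pics/z_side.png

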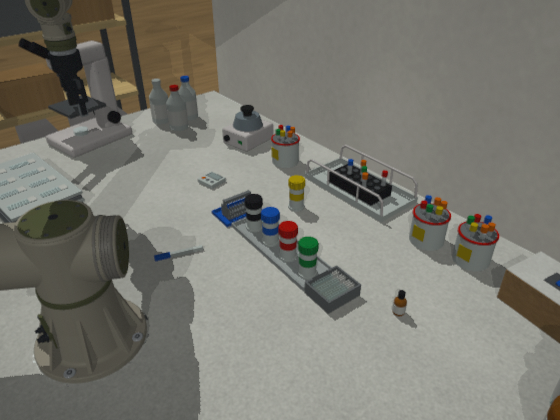

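Run:
```python
from h import *
t=cv2.imread('pics/z_top.png')[195:260,190:245];s=cv2.imread('pics/z_side.png')[185:235,205:265]
cv2.imwrite('pics/zz.png',np.hstack([cv2.resize(t,(385,455),interpolation=2),cv2.copyMakeBorder(cv2.resize(s,(400,333),interpolation=2),0,122,0,0,0)]))
```

```text
(no output)
```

View pics/zz.png

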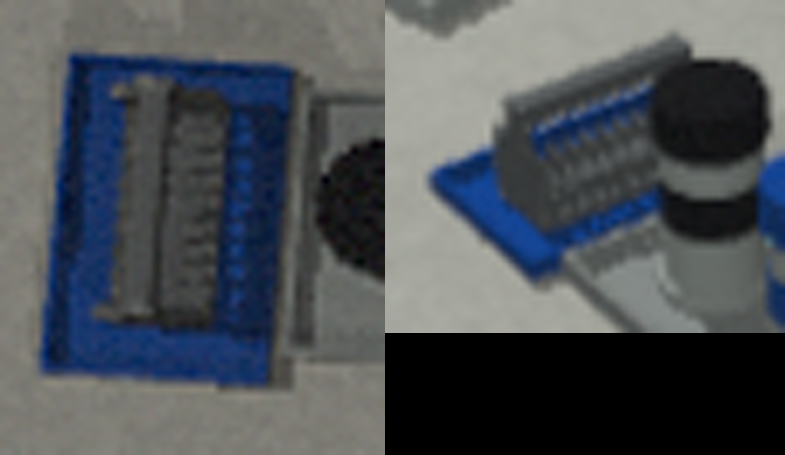

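Run:
```python
from h import *
c=camera('top')
a=ray(c,190+152/7,195+80/7,.059);b=ray(c,190+143/7,195+312/7,.059)
print((a+b)/2-[.4975,.1805,.059],np.degrees(np.arctan2(*(a-b)[[1,0]])))
finish_job()
```

```text
[ 4.68569114e-04 -3.47380055e-03 -5.55111512e-17] -0.1453227541163691
the job is handed in; nothing more can be done
```

I set out the staining line and handed the job in at about 36 s of the 120 s allowed; `finish_job` reports no verdict. From the slide box end the row runs green, red, blue, black. The grey rack stands lengthwise in the drip tray.

Checks from the last pictures:
- **Jars:** all four stand upright, about 76–78 mm apart. They are within about 3 mm of the centre line I measured.
- **Row ends:** the green jar is about 88 mm from the middle of the slide box. The black jar is about 88 mm from the middle of the drip tray.
- **Rack:** it is about 3.5 mm from the middle of the drip tray and about 3° (0.05 rad) off its length, against a limit of 0.2 rad.
- **Spare jar and timer:** both are in their starting places in the pictures. I measured the yellow jar at its old spot but checked the timer only by eye.
- **Robot:** the gripper is open and clear of everything.

The top and side cameras disagreed by 2–4 mm on the jar positions, which is small against the tolerances. I saw no failed check and no large force during the job. I did re-grip the blue jar once, because I judged the first hold too high on the lid.

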